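# Wind the bell timer over the top and back to the feeding time

## Robot

A 7-joint arm with a two-finger parallel gripper is mounted at the origin on the work surface. World frame = base frame: x ahead of the robot, y to its left, z up, the work surface at z = 0. Lengths are in m, angles in rad, forces in N, time in s.
With the tool pointing down it reaches from about 0.35 to 0.9 m from the base axis. Payload 19.9 kg.
Tool frame: the origin (TCP) lies at the very end of the fingers, on their centre line; the grasp point (between the pads) lies 19 mm behind it; z points along the fingers, y is the line along which they close (so a half turn about z gives the same grasp; the last joint's range is limited). The gripper opens to 85 mm and grips with 20 to 120 N. Pads are 22 mm wide; open, the fingers measure 114 mm over their backs; the gripper's body (76 mm by 85 mm) begins 54 mm behind the grasp point. The pads swing forward as they close: fully open they stand 13 mm farther back than shut.
Start: joints at [-1.274, 0.417, -0.01, 1.614, 0.005, 1.111, -0.053], TCP at [0.208, 0.589, 0.231] pointing down, gripper open.
Joint ranges: [-2.81, 2.81], [-0.39, 2.02], [-1.27, 1.25], [0.06, 2.57], [-1.19, 4.33], [0.19, 2], [-2.82, 2.82]. Speed limits (rad/s): [1.89, 1.89, 2.39, 2.39, 3.01, 3.01, 3.01].

## Interface

Orientations are given as [roll, pitch, yaw] about the fixed x, y, z axes, in that order (R = Rz(yaw) Ry(pitch) Rx(roll)).
In Python, from station import get_obs, grab_frame, sign_off gives the robot as it stands.
- The arm moves only by the shell command python3 -m pendant 'ROWS' [OPENING] [FORCE]. ROWS is a JSON object of lists of equal length, an entry for each row: "slide": the shift along the tool's x, y, z in units of 25 mm (1.0 is 25 mm), a list of three; "rotation": the turn, a rotation vector about the tool's x, y, z in units of 6 degrees (1.0 is 6 degrees), a list of three. In form: {"slide": [[x, y, z], ...], "rotation": [[rx, ry, rz], ...]}. A call has 1 to 20 rows; each row is the pose to reach, as a shift and turn from the pose commanded when the call began, along the tool's axes at that moment; what a row does not reach only later rows make up. A row lasts 1/12 s, in which the tool goes at most 41.7 mm and 7.16 degrees, less where a joint would pass 70% of its speed; a pose out of reach is approached as far as the arm can. A call with a gripper value outside its range is refused whole. OPENING is the opening, from 0 (shut) to 1 (fully open), set as the call begins (- or left out, the last holds). The fingers move at their own pace and stop on an object; FORCE is the grip in N (left out, the last holds). Time passes only in rows, so rows that repeat a pose let the fingers close. It gives the time, the measured TCP pose, the force, the opening and the grip force at its end, in the units of the state.
- get_obs(): the state, without advancing time (a new reading comes with each control period).
- grab_frame(name): name is "side" or "top" or "wrist"; returns a dict with "frame" (384x512x3 uint8, blue, green, red), "depth" (384x512 float32, m along the optical axis (not along the pixel's ray), 0 where there is no reading), "fx", "fy", "cx", "cy" (pixels), "k1" (the pictures are not rectified: a ray, as slopes to the right and down, at radius r is drawn at 1 + k1 r^2 times it, then the intrinsics apply), "world_from_camera" (4x4, takes a point from camera to world coordinates); the wrist camera has in their place "tool_from_camera" (4x4, takes a point from camera to tool coordinates, whose origin is the TCP and whose axes are the flange's). Camera axes: x right, y up, looking along -z (the intrinsics and any distortion apply to the point x, -y, -z); pixel columns grow to the right and rows downward; lengths in m; the calibration is good to about 2 mm. A picture is of the moment at which its call begins: read the wrist's pose just before it.
- sign_off(): hands the job in; it is judged then, once.
The state is a dict: "t": time; "joints": joint angles; "qd": joint speeds; "joint_efforts": joint torques, N m; "ee_pos": TCP position; "tool_rot": TCP orientation; "contact_force": force on the tool from outside, world axes, zero at the start; "torque": the same for the moment, N m; "finger_gap": finger opening in m; "gripper_force": force on a finger pad.
Only numpy, scipy, OpenCV 4.12 (cv2) and the standard library are available. Lean on these libraries where they do the work, as an engineer would, in place of code of your own. Each camera call takes 0.05 s, during which the arm holds its last target. There are 200 camera calls.

## Task

Set the bell timer for the baby bottles: wind its knob clockwise until the pointer is past the double top mark, then turn it back down until the pointer lines up with the metal set tab on the rim, and let go. Leave the tab where it is and do not shift or tip the things standing around.

Things in the scene. Friction and masses are not known exactly. Their poses are not given: they have to be found in the camera images.
- timer: white bell timer fixed to the counter: a 112 mm drum, 34 mm thick, on a foot 110 x 100 mm. Origin on the counter under the face centre; z up, x from the timer's front (roughly facing the robot) to its back. The dial face leans 0.35 rad (20 degrees) from level, looking up and to the front. Highest point (the knob) about 111 mm above the counter
- face_centre (a point): centre of the flat dial face, where the knob's turning axis meets it, 74 mm above the counter. Its z points straight out of the face along the knob's axis; its x lies in the face and points up the slope (12 o'clock), its y to 9 o'clock as you look at the face
- top_mark (a point): the top mark (60 minutes): a pair of long radial dashes on the face, 36 mm from its centre, at 4.5 rad clockwise from 12 o'clock. Twelve single short dashes, 0.375 rad (5 minutes) apart, run clockwise from 0 at 12 o'clock up to it
- set_tab (a point): inner edge of the set tab, a bare metal block 9 mm wide (along the rim), 11 mm long, standing 6 mm above the face on the thin metal ring around the rim; 44.5 mm from the face's centre, 3 mm above the face. Its x points radially outward. It shows the minutes wanted and differs each time
- pointer (a point): tip of the pointer, a small nose sticking out from one end of the knob at its foot; 41 mm from the face's centre, 3 mm above the face. Its x points outward along the bar, the same way as the nose; a white line on the bar's top marks the same end
- grip (a point): point on the knob's axis 30 mm out from the face. The knob is grey plastic: a round skirt 54 mm across reaching 8.5 mm out from the face, and on it a straight bar 50 mm long, 13 mm thick, reaching from the skirt to 36 mm out from the face. x lies along the bar towards the nose, z out of the face
- dial (a joint): angle of the winding knob, rad: 0 when the pointer is at 12 o'clock, growing clockwise as you look at the face (winding up), 4.5 at the top mark. There are hard stops at 0 and 5.0. It turns against a steady friction of about 0.1 N m and stays where it is left
- bezel (a joint): angle of the set tab on its ring, rad, same zero and direction as dial. The ring is stiff (0.5 N m) and must stay as it is
- milk_bottle: closed glass milk bottle, 58 mm across, 150 mm tall, upright; a bystander. Origin at the middle of its underside
- formula_tin: round tin, 92 mm across, 125 mm tall, upright; a bystander. Origin at the middle of its underside
- mug: white mug, 80 mm across without its handle, 90 mm tall, upright; a bystander. Origin at the middle of its underside
- bowl: shallow steel bowl, 130 mm across, 50 mm tall; a bystander. Origin at the middle of its underside
- spoon: feeding spoon, steel with a wooden handle, lying flat, 150 mm long; a bystander. Origin at the middle of its length, on the counter
- teat_ring: white screw ring with a teat on it, 48 mm across, 40 mm tall, upright; a bystander. Origin at the middle of its underside

How it is judged:
By the outcome, as a careful person would: the job done as asked, in the order asked, and still so for the second after the job is handed in, with the robot touching nothing.
It also fails if it takes over 72 s, if anything falls off the work surface, if the arm or the gripper's body presses on something with over 40 N, if the wrist force passes 120 N, or if a joint passes its speed limit or range.

## Working session

There is one attempt and no reset: what is moved stays moved. The work goes in short steps, Python scripts to look and compute and a shell command to move; the robot and the scene stay as the last step left them, time stands still between calls to the robot, and variables do not carry over. Pictures are saved under pics/ and viewed, at most 10 in all, crops included, and the job is handed in when it is done.

```bash
mkdir -p pics; ls
python3 - <<'E'
from station import *
import cv2,numpy as np,pickle
o=get_obs();print(o)
d={}
for n in("side","top"):
    f=grab_frame(n);d[n]=f;print(n,f['fx'],f['fy'],f['cx'],f['cy'],f['k1']);print(f['world_from_camera'].round(3) if hasattr(f['world_from_camera'],'round') else f['world_from_camera'])
    
pickle.dump(d,open('f0.pkl','wb'))
cv2.imwrite('pics/a.png',cv2.resize(np.vstack([d['side']['frame'],d['top']['frame']]),(450,600)) if 0 else d['top']['frame'])
cv2.imwrite('pics/b.png',d['side']['frame'])
E
```

```text
pics
{'t': 0.0, 'joints': array([-1.27351998,  0.4179811 , -0.01028298,  1.61417806,  0.00470251,
        1.11073709, -0.05302744]), 'qd': array([ 0.00121719,  0.00208554, -0.00161489,  0.00077688, -0.00128764,
        0.00016428, -0.00075631]), 'joint_efforts': array([ 3.60694930e-04, -8.64456868e+01,  6.79015629e-01, -4.34892619e+01,
        1.90855953e-02,  7.44511199e-03, -3.37916720e-05]), 'ee_pos': array([0.20761058, 0.58912666, 0.2306543 ]), 'tool_rot': array([-3.14031675e+00,  1.04696931e-04,  2.80278001e+00]), 'contact_force': array([-0.33962684, -0.08246255,  0.37562937]), 'torque': array([ 0.00224592, -0.02253766,  0.04687279]), 'gripper_force': 0.0, 'finger_gap': 0.08525822299632668}
side 453.6445359451988 453.6445359451988 252.58860369783855 185.8301448680851 -0.11096452195764234
[[ 0.95   0.23  -0.213  0.252]
 [-0.313  0.691 -0.652 -0.81 ]
 [-0.003  0.686  0.728  1.019]
 [ 0.     0.     0.     1.   ]]
top 377.34058979847623 377.34058979847623 257.46205851042106 192.4495965820153 -0.09571507500109262
[[-0.022  0.995 -0.098  0.404]
 [-1.    -0.023 -0.014  0.014]
 [-0.017  0.098  0.995  1.417]
 [ 0.     0.     0.     1.   ]]
```

View pics/a.png

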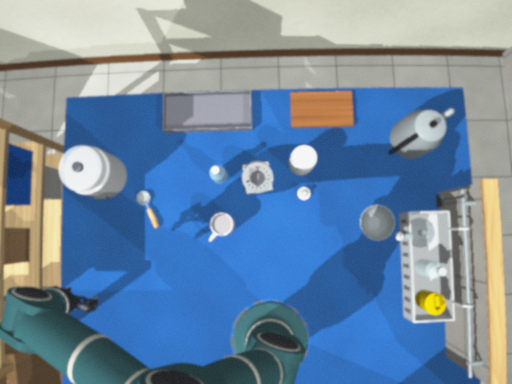

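View pics/b.png

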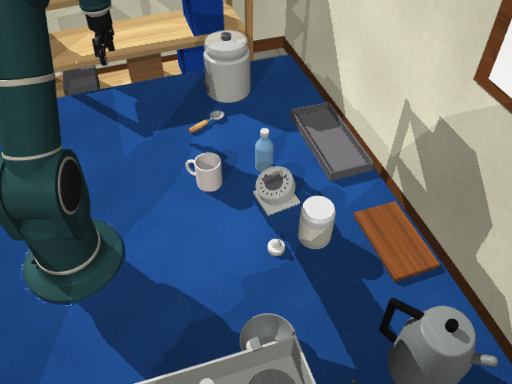

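The top view shows the timer at (258,177), bottle (218,173), tin (303,159), teat ring (304,193), mug (221,224) and bowl (377,222). In the side view the timer face is at (275,186).

```bash
cat > h.py <<'E'
import numpy as np,cv2,pickle
from scipy.spatial.transform import Rotation as Ro
def T(pos,rpy):
    M=np.eye(4);M[:3,:3]=Ro.from_euler('xyz',rpy).as_matrix();M[:3,3]=pos;return M
def ray(f,u,v,W=None):
    W=f['world_from_camera'] if W is None else W
    K=np.array([[f['fx'],0,f['cx']],[0,f['fy'],f['cy']],[0,0,1.]])
    x,y=cv2.undistortPoints(np.array([[[u,v]]],float),K,np.array([f['k1'],0,0,0.]))[0,0]
    d=W[:3,:3]@np.array([x,-y,-1.]);return W[:3,3],d
def onz(f,u,v,z,W=None):
    o,d=ray(f,u,v,W);return o+d*(z-o[2])/d[2]
def onplane(f,u,v,p,n,W=None):
    o,d=ray(f,u,v,W);return o+d*((p-o)@n)/(d@n)
def tri(rs):
    A=0;b=0
    for o,d in rs:
        d=d/np.linalg.norm(d);P=np.eye(3)-np.outer(d,d);A=A+P;b=b+P@o
    p=np.linalg.solve(A,b);return p,[np.linalg.norm(np.cross(p-o,d/np.linalg.norm(d))) for o,d in rs]
def proj(f,p,W=None):
    W=f['world_from_camera'] if W is None else W
    q=np.linalg.inv(W)@np.append(p,1);x,y=q[0]/-q[2],-q[1]/-q[2];s=1+f['k1']*(x*x+y*y)
    return f['fx']*x*s+f['cx'],f['fy']*y*s+f['cy']
E
python3 - <<'E'
from h import *
d=pickle.load(open('f0.pkl','rb'));t,s=d['top'],d['side']
print('timer tri',tri([ray(t,258,177),ray(s,275,186)]))
for n,u,v,z in [('timer',258,177,.08),('bottle',218,173,.15),('tin',303,159,.125),('ring',304,193,.04),('mug',221,224,.09)]: print(n,onz(t,u,v,z).round(3))
a=cv2.resize(t['frame'][140:215,205:325],None,fx=5,fy=5,interpolation=cv2.INTER_CUBIC)
cv2.imwrite('pics/c.png',a)
E
```

```text
timer tri (array([0.59483736, 0.03017232, 0.0572018 ]), [np.float64(0.0001545481477204864), np.float64(0.00015454814772060532)])
timer [0.591 0.03  0.08 ]
bottle [0.599 0.165 0.15 ]
tin [ 0.645 -0.128  0.125]
ring [ 0.534 -0.137  0.04 ]
mug [0.427 0.164 0.09 ]
```

View pics/c.png

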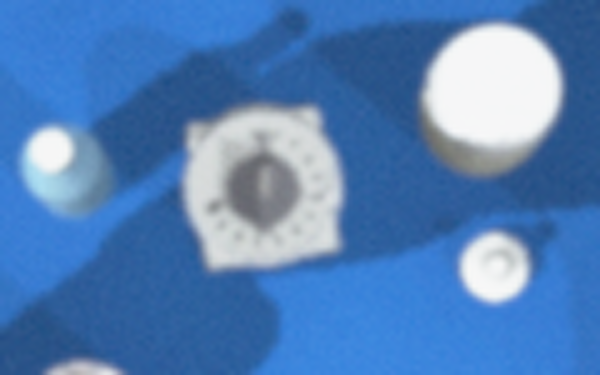

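The crop shows the pointer near 12 o'clock (about (263,140)). There is a dark spot at about (213,206), lower left on the rim. I'll use the wrist camera for detail.

```bash
cat >> h.py <<'E'
from station import get_obs,grab_frame
def goto(p,R,o=None):
    o=get_obs() if o is None else o
    M=T(o['ee_pos'],o['tool_rot']);R0=M[:3,:3]
    s=R0.T@(np.asarray(p)-M[:3,3])/.025;r=Ro.from_matrix(R0.T@R).as_rotvec(degrees=True)/6
    print('slide',s.round(2),'rot',r.round(2),'rows>=',int(np.ceil(max(np.linalg.norm(s)*25/41.7,np.linalg.norm(r)*6/7.16))))
def toolR(n,yaw):  # z=-n, y closing dir = yaw measured cw from 12 o'clock; up=x_face
    z=-n
    up=np.array([1.,0,0]);up-=up@n*n;up/=np.linalg.norm(up)
    left=np.cross(n,up);y=np.cos(yaw)*up-np.sin(yaw)*left
    return np.stack([np.cross(y,z),y,z],1)
def wshot(name):
    o=get_obs();f=grab_frame('wrist');W=T(o['ee_pos'],o['tool_rot'])@f['tool_from_camera'];pickle.dump((o,f,W),open(name+'.pkl','wb'));return o,f,W
E
python3 - <<'E'
from h import *
f=grab_frame('wrist');print(f['tool_from_camera'].round(3),f['fx'],f['k1'])
n=np.array([-np.sin(.35),0,np.cos(.35)])
goto(np.array([.595,.03,.074])+.17*n,toolR(n,0.05))
E
```

```text
[[-0.     0.957  0.29   0.073]
 [ 1.     0.    -0.     0.   ]
 [-0.     0.29  -0.957 -0.142]
 [ 0.     0.     0.     1.   ]] 277.82960004226777 -0.03777710288550255
slide [-19.85 -16.72  -0.1 ] rot [-2.98 -1.99 12.11] rows>= 16
```

```bash
python3 -m pendant '{"slide":[[-10,-8.5,-2],[-10,-8.5,-2],[-10,-8.5,-2],[-10,-8.5,-2],[-10,-8.5,-2],[-10,-8.5,-2],[-10,-8.5,-2],[-10,-8.5,-2],[-10,-8.5,-2],[-19.85,-16.7,-1],[-19.85,-16.7,-1],[-19.85,-16.7,-1],[-19.85,-16.7,-1],[-19.85,-16.7,-1],[-19.85,-16.7,-1],[-19.85,-16.7,-1],[-19.85,-16.7,-1],[-19.85,-16.7,-1],[-19.85,-16.7,-1],[-19.85,-16.7,-1]],"rotation":[[-1.5,-1,6],[-1.5,-1,6],[-1.5,-1,6],[-1.5,-1,6],[-1.5,-1,6],[-1.5,-1,6],[-1.5,-1,6],[-1.5,-1,6],[-1.5,-1,6],[-3,-2,12.1],[-3,-2,12.1],[-3,-2,12.1],[-3,-2,12.1],[-3,-2,12.1],[-3,-2,12.1],[-3,-2,12.1],[-3,-2,12.1],[-3,-2,12.1],[-3,-2,12.1],[-3,-2,12.1]]}' 1
python3 - <<'E'
from h import *
o,f,W=wshot('w1');print(o['joints'].round(2),o['ee_pos'],o['tool_rot'],abs(o['qd']).max(),W[:3,3])
cv2.imwrite('pics/d.png',f['frame'])
E
```

```text
t: 1.82
ee_pos: [0.5367, 0.0312, 0.2561]
tool_rot: [2.79, -0.018, 1.525]
contact_force: [-0.7, 1.5, 0.1]
finger_gap: 0.0853
gripper_force: 0.0
[-0.74  0.05  0.62  2.08  0.02  0.67 -0.18] [0.53670699 0.03117515 0.25606294] [ 2.79014095 -0.01790775  1.52492395] 0.01523584334043175 [0.49223628 0.10472715 0.39108293]
```

View pics/d.png

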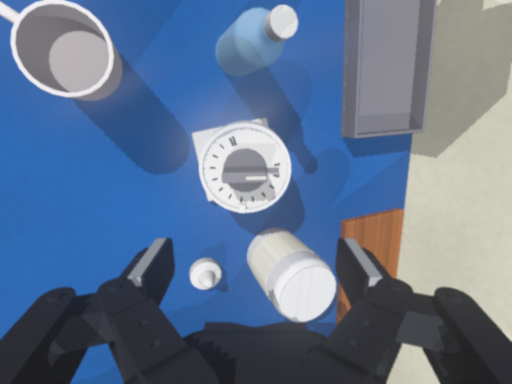

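The wrist view shows the timer face centre near (245,168), the pointer to the right at (280,172), the double top mark at (233,142), and a possible set tab at (243,208).

Run:
```python
from h import *
o,f,W=pickle.load(open('w1.pkl','rb'))
cv2.imwrite('pics/e.png',cv2.resize(f['frame'][112:222,185:305],None,fx=5,fy=5,interpolation=cv2.INTER_CUBIC))
print(ray(f,245,168,W)[0],onz(f,245,168,.08,W))
```

```text
[0.49223628 0.10472715 0.39108293] [0.59042799 0.03472223 0.08      ]
```

View pics/e.png

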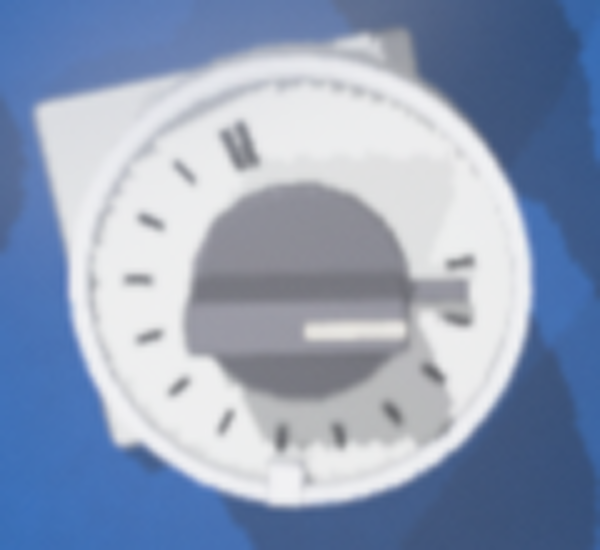

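The crop shows the tab at crop (285,482), full (242,208). The pointer tip is at crop (468,292), full (278.5,170), between dashes 0 and 1. The double mark is at crop (240,146). A second wrist position gives triangulation.

```bash
python3 -m pendant '{"slide":[[-1.5,0,0.5],[-3,0,1],[-4.4,0,1.4],[-4.4,0,1.4],[-4.4,0,1.4],[-4.4,0,1.4],[-4.4,0,1.4]],"rotation":[[0,0,0],[0,0,0],[0,0,0],[0,0,0],[0,0,0],[0,0,0],[0,0,0]]}'
python3 - <<'E'
from h import *
o,f,W=wshot('w2');print(o['joints'].round(2),abs(o['qd']).max(),W[:3,3])
u,v=map(int,proj(f,np.array([.594,.032,.074]),W));print(u,v)
x0,y0=u-75,max(0,v-60);print(x0,y0)
cv2.imwrite('pics/f.png',cv2.resize(f['frame'][y0:y0+120,x0:x0+150],None,fx=5,fy=5,interpolation=cv2.INTER_CUBIC))
E
```

```text
t: 2.45
ee_pos: [0.5442, -0.0773, 0.2217]
tool_rot: [2.789, -0.019, 1.527]
contact_force: [0.2, 0.8, -0.1]
finger_gap: 0.0854
gripper_force: 0.0
[-0.52  0.15  0.68  2.09 -0.26  0.6   0.28] 0.007810526913116766 [ 0.49942209 -0.0039402   0.35675374]
244 70
169 10
```

View pics/f.png

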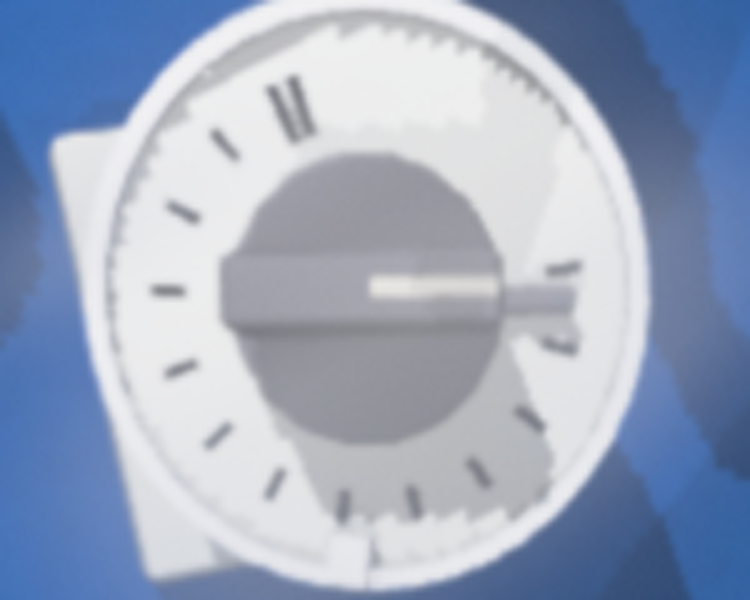

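View 2 shows all the dashes clearly. The tab is at crop (350,560), the pointer tip at (575,300) and the double mark at (292,109). Next I triangulate and fit the face.

```bash
cat > m.py <<'E'
from h import *
from scipy.optimize import least_squares
a=[(460,262),(458,320),(433,373),(392,413),(338,435),(281,437),(227,422),(179,386),(149,337),(139,279),(151,221),(185,172),(240,146)]
b=[(565,269),(562,346),(530,419),(481,474),(414,502),(344,506),(275,485),(218,436),(180,369),(168,291),(183,212),(227,145),(292,109)]
_,f1,W1=pickle.load(open('w1.pkl','rb'));_,f2,W2=pickle.load(open('w2.pkl','rb'))
px=lambda c,o:(o[0]+(c[0]+.5)/5-.5,o[1]+(c[1]+.5)/5-.5)
both=lambda p,q:tri([ray(f1,*px(p,(185,112)),W1),ray(f2,*px(q,(169,10)),W2)])
P=[];e=[]
for p,q in zip(a,b):
    x,r=both(p,q);P.append(x);e.append(r[0])
P=np.array(P);print('res mm',(np.array(e)*1e3).round(1))
th=np.arange(13)*.375
def frame(q):
    yaw=q[3];tilt=q[4];n=np.array([-np.sin(tilt)*np.cos(yaw),-np.sin(tilt)*np.sin(yaw),np.cos(tilt)])
    up=np.array([np.cos(tilt)*np.cos(yaw),np.cos(tilt)*np.sin(yaw),np.sin(tilt)]);return n,up,np.cross(n,up)
def model(q):
    n,up,l=frame(q);return q[:3]+q[5]*(np.outer(np.cos(th),up)-np.outer(np.sin(th),l))
s=least_squares(lambda q:(model(q)-P).ravel(),[.594,.032,.074,0,.35,.036],x_scale=[.01,.01,.01,.1,.1,.01])
q=s.x;n,up,l=frame(q);c=q[:3]
if __name__=='__main__':
    print('c,yaw,tilt,r',q.round(4),'rms',np.sqrt(np.mean(s.fun**2)))
    for nm,p,r in [('tab',(285,482),(350,560)),('tip',(468,292),(575,300))]:
        x,rr=both(p,r);d=x-c;print(nm,'ang',np.arctan2(-d@l,d@up),'rad',np.hypot(d@l,d@up),'h',d@n,rr[0])
        for f,W,o,pp in ((f1,W1,(185,112),p),(f2,W2,(169,10),r)):
            h={'tab':.006,'tip':.003}[nm];d=onplane(f,*px(pp,o),c+h*n,n,W)-c;print('  plane',np.arctan2(-d@l,d@up),np.hypot(d@l,d@up))
E
python3 m.py
```

```text
res mm [0.2 0.2 0.1 0.2 0.1 0.1 0.2 0.  0.1 0.1 0.  0.2 0. ]
c,yaw,tilt,r [0.5918 0.0316 0.0743 0.1274 0.3538 0.0393] rms 0.00038340919493375016
tab ang 1.8254316120059921 rad 0.04963532359122563 h 0.003423501515593996 0.00023313917356569685
  plane 1.8295876653169567 0.048564702291560645
  plane 1.8184050404213112 0.049360743912486675
tip ang 0.15197515244533402 rad 0.040627835223480305 h 0.0050352273341475635 0.0002299383446205897
  plane 0.16524760940294544 0.04057567245163577
  plane 0.14844919840469847 0.04106517039921013
```

The fit holds up: height 74.3 mm, tilt 0.354, yaw 0.127. The tab is at about 1.82 rad and the pointer at about 0.155 rad. I'll compute the hover above the bar.

```bash
cat > g.py <<'E'
import sys
from m import *
def go(h,close):
    y=np.cos(close)*up-np.sin(close)*l;z=-n;goto(c+h*n,np.stack([np.cross(y,z),y,z],1))
    o=get_obs();d=o['ee_pos']-c;R=T(o['ee_pos'],o['tool_rot'])[:3,:3]
    print('now h %.1f up %.1f left %.1f mm close %.3f'%(1e3*d@n,1e3*d@up,1e3*d@l,np.arctan2(-R[:,1]@l,R[:,1]@up)),'zerr',(n@R[:,2]).round(4),'j',o['joints'].round(2),'F',o['contact_force'].round(1),'Tq',o['torque'].round(2),'gap',o['finger_gap'].round(4),'t',o['t'])
if __name__=='__main__': go(float(sys.argv[1]),float(sys.argv[2]))
E
python3 g.py .08 -1.416
```

```text
res mm [0.2 0.2 0.1 0.2 0.1 0.1 0.2 0.  0.1 0.1 0.  0.2 0. ]
slide [ 4.19 -0.45  3.01] rot [ -0.29   0.34 -15.11] rows>= 13Traceback (most recent call last):
  File "g.py", line 7, in <module>
    if __name__=='__main__': go(float(sys.argv[1]),float(sys.argv[2]))
                             ~~^^^^^^^^^^^^^^^^^^^^^^^^^^^^^^^^^^^^^^^
  File "g.py", line 6, in go
    print('now h %.1f up %.1f left %.1f mm close %.3f'%(1e3*d@n,1e3*d@up,1e3*d@l,np.arctan2(-R[:,1]@l,R[:,1]@up)),'zerr',(n@R[:,2]).round(4),'j',o['joints'].round(2),'F',o['contact_force'].round(1),'Tq',o['torque'].round(2),'gap',o['finger_gap'].round(4),'t',o['t'])
                                                                                                                                                                                                                                      ^^^^^^^^^^^^^^^^^^^^^
AttributeError: 'float' object has no attribute 'round'
```

```bash
sed -i "s/o\['finger_gap'\].round(4)/round(o['finger_gap'],4)/" g.py; sed -i "s/^P=np.array(P);.*/P=np.array(P)/" m.py
python3 -m pendant '{"slide":[[4.2,-0.45,0],[4.2,-0.45,0],[4.2,-0.45,0],[4.2,-0.45,0],[4.2,-0.45,3],[4.2,-0.45,3],[4.2,-0.45,3],[4.2,-0.45,3],[4.2,-0.45,3],[4.2,-0.45,3],[4.2,-0.45,3],[4.2,-0.45,3],[4.2,-0.45,3],[4.2,-0.45,3],[4.2,-0.45,3],[4.2,-0.45,3],[4.2,-0.45,3],[4.2,-0.45,3]],"rotation":[[-0.3,0.34,-15.1],[-0.3,0.34,-15.1],[-0.3,0.34,-15.1],[-0.3,0.34,-15.1],[-0.3,0.34,-15.1],[-0.3,0.34,-15.1],[-0.3,0.34,-15.1],[-0.3,0.34,-15.1],[-0.3,0.34,-15.1],[-0.3,0.34,-15.1],[-0.3,0.34,-15.1],[-0.3,0.34,-15.1],[-0.3,0.34,-15.1],[-0.3,0.34,-15.1],[-0.3,0.34,-15.1],[-0.3,0.34,-15.1],[-0.3,0.34,-15.1],[-0.3,0.34,-15.1]]}' 0.45 40
python3 g.py .013 -1.416
```

```text
t: 4.0
ee_pos: [0.5642, 0.0268, 0.1491]
tool_rot: [3.083, 0.35, 3.099]
contact_force: [-0.9, 1.0, 0.0]
finger_gap: 0.0385
gripper_force: 0.0
slide [-0.    0.05  2.68] rot [-0.    0.01 -0.05] rows>= 2
now h 80.0 up -0.3 left -1.3 mm close -1.411 zerr -1.0 j [-0.3   0.26  0.23  2.11 -0.18  0.42  1.6 ] F [-0.9  1.   0. ] Tq [-0.04  0.41 -0.02] gap 0.0385 t 4.0
```

```bash
python3 -m pendant '{"slide":[[0,0.05,0.6],[0,0.05,1.2],[0,0.05,1.8],[0,0.05,2.3],[0,0.05,2.68],[0,0.05,2.68],[0,0.05,2.68]],"rotation":[[0,0,0],[0,0,0],[0,0,0],[0,0,0],[0,0,0],[0,0,0],[0,0,0]]}'
python3 -m pendant '{"slide":[[0,0,0],[0,0,0],[0,0,0],[0,0,0],[0,0,0],[0,0,0]],"rotation":[[0,0,0],[0,0,0],[0,0,0],[0,0,0],[0,0,0],[0,0,0]]}' 0 40
python3 g.py .013 -1.416
```

```text
t: 4.58
ee_pos: [0.5871, 0.0306, 0.0862]
tool_rot: [3.084, 0.349, 3.1]
contact_force: [-0.1, -0.3, 0.4]
finger_gap: 0.0385
gripper_force: 0.0
t: 5.08
ee_pos: [0.5875, 0.0311, 0.0873]
tool_rot: [3.083, 0.351, 3.101]
contact_force: [-3.0, 2.2, 6.8]
finger_gap: 0.0117
gripper_force: 41.5
slide [ 0.02 -0.01  0.03] rot [ 0.01  0.02 -0.03] rows>= 1
now h 13.8 up 0.4 left 0.1 mm close -1.413 zerr -1.0 j [-0.23  0.41  0.16  2.09 -0.25  0.3   1.67] F [-3.   2.2  6.8] Tq [0.38 0.64 0.22] gap 0.0117 t 5.0833
```

```bash
python3 -m pendant '{"slide":[[0,0,-0.06],[0,0,-0.06],[0,0,-0.06],[0,0,-0.06],[0,0,-0.06],[0,0,-0.06],[0,0,-0.06],[0,0,-0.06],[0,0,-0.06],[0,0,-0.06],[0,0,-0.06],[0,0,-0.06],[0,0,-0.06],[0,0,-0.06],[0,0,-0.06],[0,0,-0.06],[0,0,-0.06],[0,0,-0.06],[0,0,-0.06],[0,0,-0.06]],"rotation":[[0,0,0.5],[0,0,1.2],[0,0,2],[0,0,3],[0,0,4],[0,0,5],[0,0,6],[0,0,7],[0,0,8],[0,0,9],[0,0,10],[0,0,11],[0,0,12],[0,0,13],[0,0,14],[0,0,15],[0,0,16],[0,0,16.6],[0,0,17],[0,0,17]]}'
python3 g.py .013 1.54
```

```text
t: 6.75
ee_pos: [0.5857, 0.0302, 0.0872]
tool_rot: [2.811, -0.125, 1.349]
contact_force: [-0.6, -5.3, -11.8]
finger_gap: 0.012
gripper_force: 44.8
slide [0.04 0.04 0.05] rot [-0.000e+00  1.000e-02  1.117e+01] rows>= 10
now h 14.3 up -1.3 left -0.6 mm close 0.370 zerr -1.0 j [-0.6   0.47  0.6   2.11 -0.79  0.38  0.37] F [ -0.6  -5.3 -11.8] Tq [-1.21  1.55 -0.5 ] gap 0.012 t 6.75
```

```bash
python3 -m pendant '{"slide":[[0.03,0.03,0.02],[0.03,0.03,0.02],[0.03,0.03,0.02],[0.03,0.03,0.02],[0.03,0.03,0.02],[0.03,0.03,0.02],[0.03,0.03,0.02],[0.03,0.03,0.02],[0.03,0.03,0.02],[0.03,0.03,0.02],[0.03,0.03,0.02],[0.03,0.03,0.02],[0.03,0.03,0.02],[0.03,0.03,0.02],[0.03,0.03,0.02],[0.03,0.03,0.02],[0.03,0.03,0.02],[0.03,0.03,0.02],[0.03,0.03,0.02],[0.03,0.03,0.02]],"rotation":[[0,0,0.5],[0,0,1.2],[0,0,2],[0,0,3],[0,0,4],[0,0,5],[0,0,6],[0,0,7],[0,0,8],[0,0,9],[0,0,10],[0,0,11],[0,0,12],[0,0,13],[0,0,14],[0,0,15],[0,0,16],[0,0,16.6],[0,0,17],[0,0,17]]}'
python3 g.py .013 3.18
```

```text
t: 8.42
ee_pos: [0.5852, 0.0318, 0.0868]
tool_rot: [-2.942, -0.29, -0.48]
contact_force: [-27.5, 1.1, 16.5]
finger_gap: 0.012
gripper_force: 49.8
slide [ 0.08 -0.    0.04] rot [0.02 0.04 9.84] rows>= 9
now h 14.1 up -1.8 left 1.0 mm close 2.149 zerr -1.0 j [-0.85  0.6   0.95  2.11 -1.14  0.55 -1.13] F [-27.5   1.1  16.5] Tq [0.37 4.95 0.26] gap 0.012 t 8.4167
```

```bash
python3 -m pendant '{"slide":[[0,0,0],[0,0,0],[0,0,0],[0,0,0],[0,0,0],[0,0,-1],[0,0,-2],[0,0,-2],[0,0,-2]],"rotation":[[0,0,0],[0,0,0],[0,0,0],[0,0,0],[0,0,0],[0,0,0],[0,0,0],[0,0,0],[0,0,0]]}' 0.45
python3 g.py .055 -0.99
python3 - <<'E'
from h import *
o,f,W=wshot('w3')
E
```

```text
t: 9.17
ee_pos: [0.5709, 0.0295, 0.1353]
tool_rot: [-2.941, -0.296, -0.479]
contact_force: [0.5, 1.1, -1.0]
finger_gap: 0.0387
gripper_force: 0.0
slide [-0.04  0.05  0.38] rot [ 2.000e-02 -3.000e-02 -2.996e+01] rows>= 26
now h 64.5 up 1.5 left 0.6 mm close 2.147 zerr -1.0 j [-0.98  0.52  1.09  2.13 -1.    0.6  -1.24] F [ 0.5  1.1 -1. ] Tq [-0.04  0.38  0.03] gap 0.0387 t 9.1667
```

```bash
sed -i "s/n,up,l=frame(q);c=q\[:3\]/n,up,l=frame(q);c=q[:3]-.0013*up+.0003*l/" m.py
python3 -m pendant '{"slide":[[0,0,0],[0,0,0],[0,0,0],[0,0,0],[0,0,0],[0,0,0],[0,0,0],[0,0,0],[0,0,0],[0,0,0],[0,0,0],[0,0,0],[0,0,0],[0,0,0],[0,0,0],[0,0,0]],"rotation":[[0,0,-1],[0,0,-2],[0,0,-3],[0,0,-4],[0,0,-5],[0,0,-6],[0,0,-7],[0,0,-8],[0,0,-9],[0,0,-10],[0,0,-11],[0,0,-12],[0,0,-13],[0,0,-14],[0,0,-15],[0,0,-15]]}'
python3 -m pendant '{"slide":[[0,0,0],[0,0,0],[0,0,0],[0,0,0],[0,0,0],[0,0,0],[0,0,0],[0,0,0],[0,0,0],[0,0,0],[0,0,0],[0,0,0],[0,0,0],[0,0,0],[0,0,0],[0,0,0]],"rotation":[[0,0,-1],[0,0,-2],[0,0,-3],[0,0,-4],[0,0,-5],[0,0,-6],[0,0,-7],[0,0,-8],[0,0,-9],[0,0,-10],[0,0,-11],[0,0,-12],[0,0,-13],[0,0,-14],[0,0,-15],[0,0,-15]]}'
python3 g.py .014 -0.99
python3 - <<'E'
from m import *
o,f,W=wshot('w3')
u,v=map(int,proj(f,c,W));print(u,v)
x0,y0=max(0,u-75),max(0,v-60);print(x0,y0)
cv2.imwrite('pics/g.png',cv2.resize(f['frame'][y0:y0+120,x0:x0+150],None,fx=5,fy=5,interpolation=cv2.INTER_CUBIC))
E
```

```text
t: 10.55
ee_pos: [0.5705, 0.0289, 0.1339]
tool_rot: [2.841, -0.188, 1.155]
contact_force: [-0.2, -0.2, 0.5]
finger_gap: 0.0386
gripper_force: 0.0
t: 11.88
ee_pos: [0.5704, 0.0289, 0.1339]
tool_rot: [2.943, 0.295, 2.664]
contact_force: [0.1, 0.0, -0.6]
finger_gap: 0.0386
gripper_force: 0.0
slide [ 0.06 -0.03  1.98] rot [-0.   -0.    0.05] rows>= 2
now h 63.4 up 1.8 left -0.3 mm close -0.995 zerr -1.0 j [-0.38  0.31  0.33  2.11 -0.29  0.4   1.29] F [ 0.1  0.  -0.6] Tq [-0.03  0.33 -0.01] gap 0.0386 t 11.8833
253 201
178 141
```

View pics/g.png

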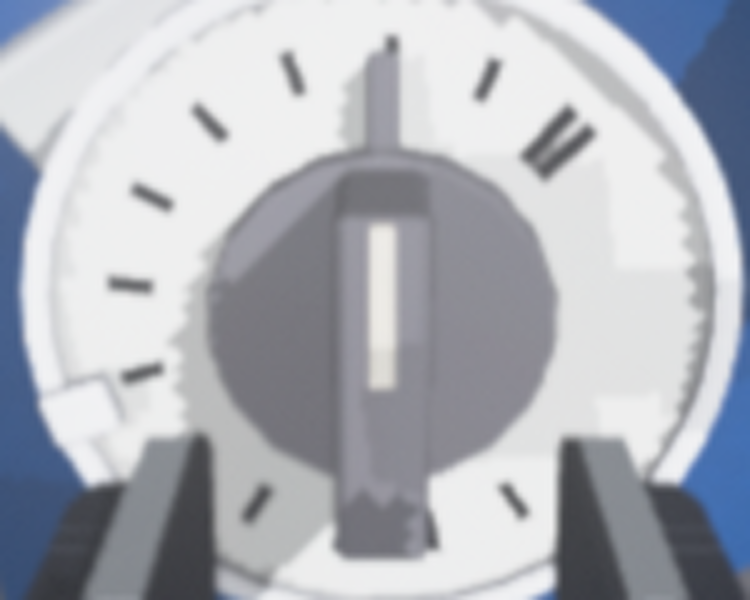

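The view shows the pointer at (385,50), on dash 10 (about 3.73 rad). The double mark is at (557,145), and the tab at (82,408) is unmoved beside dash 5. The bar sits centred between the fingers, so I'll regrasp and wind past the mark.

```bash
python3 -m pendant '{"slide":[[0.06,0,0.6],[0.06,0,1.2],[0.06,0,1.7],[0.06,0,1.98],[0.06,0,1.98],[0.06,0,1.98]],"rotation":[[0,0,0],[0,0,0],[0,0,0],[0,0,0],[0,0,0],[0,0,0]]}'
python3 -m pendant '{"slide":[[0,0,0],[0,0,0],[0,0,0],[0,0,0],[0,0,0],[0,0,0]],"rotation":[[0,0,0],[0,0,0],[0,0,0],[0,0,0],[0,0,0],[0,0,0]]}' 0 40
python3 -m pendant '{"slide":[[0,0,0],[0,0,0],[0,0,0],[0,0,0],[0,0,0],[0,0,0],[0,0,0],[0,0,0],[0,0,0],[0,0,0],[0,0,0],[0,0,0],[0,0,0],[0,0,0]],"rotation":[[0,0,0.5],[0,0,1.2],[0,0,2],[0,0,3],[0,0,4],[0,0,5],[0,0,6],[0,0,7],[0,0,8],[0,0,9],[0,0,9.7],[0,0,10.2],[0,0,10.2],[0,0,10.2]]}'
python3 g.py .014 -2.1
```

```text
t: 12.43
ee_pos: [0.5862, 0.0315, 0.0875]
tool_rot: [2.943, 0.294, 2.659]
contact_force: [0.7, 0.4, 0.9]
finger_gap: 0.0387
gripper_force: 0.0
t: 12.93
ee_pos: [0.5862, 0.0312, 0.0884]
tool_rot: [2.942, 0.296, 2.661]
contact_force: [-6.4, -4.1, 7.5]
finger_gap: 0.0124
gripper_force: 40.8
t: 14.1
ee_pos: [0.5858, 0.0308, 0.0882]
tool_rot: [2.788, -0.026, 1.626]
contact_force: [-9.9, -7.1, 10.8]
finger_gap: 0.0124
gripper_force: 41.6
slide [ 0.01 -0.02  0.05] rot [-1.000e-02  1.000e-02 -2.078e+01] rows>= 18
now h 15.2 up 0.4 left -0.3 mm close 0.077 zerr -1.0 j [-0.53  0.45  0.52  2.11 -0.7   0.36  0.58] F [-9.9 -7.1 10.8] Tq [-1.36  1.67 -0.53] gap 0.0124 t 14.1
```

```bash
python3 -m pendant '{"slide":[[0,0,0],[0,0,0],[0,0,0],[0,0,0],[0,0,0],[0,0,0],[0,0,0],[0,0,0],[0,0,0],[0,0,0],[0,0,0],[0,0,0],[0,0,0],[0,0,0],[0,0,0],[0,0,0],[0,0,0],[0,0,0],[0,0,0],[0,0,0]],"rotation":[[0,0,-0.5],[0,0,-1.2],[0,0,-2],[0,0,-3],[0,0,-4],[0,0,-5],[0,0,-6],[0,0,-7],[0,0,-8],[0,0,-9],[0,0,-10],[0,0,-11],[0,0,-12],[0,0,-13],[0,0,-14],[0,0,-15],[0,0,-16],[0,0,-17],[0,0,-17.4],[0,0,-17.4]]}'
python3 g.py .014 1.38
python3 -m pendant '{"slide":[[0,0,0],[0,0,0],[0,0,0],[0,0,0],[0,0,0],[0,0,-1],[0,0,-2],[0,0,-2],[0,0,-2]],"rotation":[[0,0,0],[0,0,0],[0,0,0],[0,0,0],[0,0,0],[0,0,0],[0,0,0],[0,0,0],[0,0,0]]}' 0.45
python3 g.py .06 1.38
```

```text
t: 15.77
ee_pos: [0.5861, 0.0316, 0.0883]
tool_rot: [-3.075, 0.349, -2.823]
contact_force: [-6.1, -0.5, 8.5]
finger_gap: 0.012
gripper_force: 40.9
slide [ 0.04 -0.01  0.05] rot [1.000e-02 1.000e-02 2.989e+01] rows>= 26
now h 15.2 up 0.9 left 0.4 mm close -1.750 zerr -1.0 j [-0.16  0.4   0.07  2.09 -0.12  0.3   1.89] F [-6.1 -0.5  8.5] Tq [-0.    1.12  0.15] gap 0.012 t 15.7667
t: 16.52
ee_pos: [0.5696, 0.0297, 0.1358]
tool_rot: [-3.076, 0.351, -2.826]
contact_force: [0.1, 0.4, -0.5]
finger_gap: 0.0386
gripper_force: 0.0
slide [ 0.07 -0.01  0.22] rot [4.000e-02 1.000e-02 2.987e+01] rows>= 26
now h 65.4 up 1.7 left 0.6 mm close -1.748 zerr -1.0 j [-0.19  0.29  0.1   2.11 -0.1   0.39  1.86] F [ 0.1  0.4 -0.5] Tq [-0.02  0.36  0.01] gap 0.0386 t 16.5167
```

```bash
python3 -m pendant '{"slide":[[0,0,0],[0,0,0],[0,0,0],[0,0,0],[0,0,0],[0,0,0],[0,0,0],[0,0,0],[0,0,0],[0,0,0],[0,0,0],[0,0,0],[0,0,0],[0,0,0],[0,0,0],[0,0,0]],"rotation":[[0,0,1],[0,0,2],[0,0,3],[0,0,4],[0,0,5],[0,0,6],[0,0,7],[0,0,8],[0,0,9],[0,0,10],[0,0,11],[0,0,12],[0,0,13],[0,0,14],[0,0,15],[0,0,15]]}'
python3 -m pendant '{"slide":[[0,0,0],[0,0,0],[0,0,0],[0,0,0],[0,0,0],[0,0,0],[0,0,0],[0,0,0],[0,0,0],[0,0,0],[0,0,0],[0,0,0],[0,0,0],[0,0,0],[0,0,0],[0,0,0]],"rotation":[[0,0,1],[0,0,2],[0,0,3],[0,0,4],[0,0,5],[0,0,6],[0,0,7],[0,0,8],[0,0,9],[0,0,10],[0,0,11],[0,0,12],[0,0,13],[0,0,14],[0,0,14.9],[0,0,14.9]]}'
python3 g.py .014 1.39
python3 - <<'E'
from m import *
o,f,W=wshot('w4')
u,v=map(int,proj(f,c,W))
x0,y0=max(0,u-75),max(0,v-60);print(x0,y0)
cv2.imwrite('pics/h.png',cv2.resize(f['frame'][y0:y0+120,x0:x0+150],None,fx=5,fy=5,interpolation=cv2.INTER_CUBIC))
E
```

```text
t: 17.85
ee_pos: [0.569, 0.0296, 0.1336]
tool_rot: [2.793, 0.06, 1.859]
contact_force: [-0.1, 0.2, 0.2]
finger_gap: 0.0383
gripper_force: 0.0
t: 19.18
ee_pos: [0.569, 0.0295, 0.1339]
tool_rot: [3.072, -0.347, 0.326]
contact_force: [0.4, -0.5, -0.6]
finger_gap: 0.0382
gripper_force: 0.0
slide [-0.02  0.02  1.99] rot [0.01 0.01 0.06] rows>= 2
now h 63.9 up 0.5 left 0.5 mm close 1.384 zerr -1.0 j [-0.83  0.42  0.88  2.13 -0.78  0.49 -0.66] F [ 0.4 -0.5 -0.6] Tq [-0.02  0.33 -0.03] gap 0.0382 t 19.1833
179 146
```

View pics/h.png

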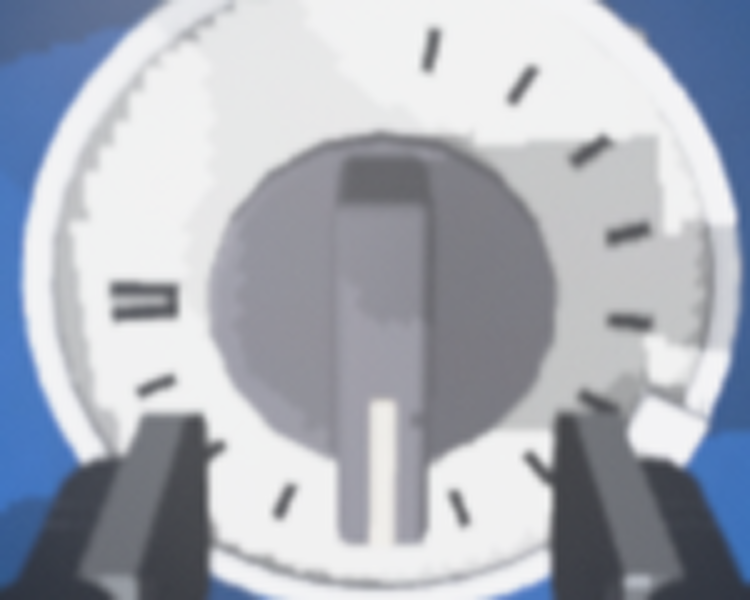

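The view shows the bar between the fingers with its white line downward at (383,470), hiding dash 8, so the dial is about 2.97. The tab is at (670,420) beside dash 5. Next I grip and turn down almost to it.

```bash
python3 -m pendant '{"slide":[[0,0,0.6],[0,0,1.2],[0,0,1.7],[0,0,1.96],[0,0,1.96],[0,0,1.96]],"rotation":[[0,0,0],[0,0,0],[0,0,0],[0,0,0],[0,0,0],[0,0,0]]}'
python3 -m pendant '{"slide":[[0,0,0],[0,0,0],[0,0,0],[0,0,0],[0,0,0],[0,0,0]],"rotation":[[0,0,0],[0,0,0],[0,0,0],[0,0,0],[0,0,0],[0,0,0]]}' 0 40
python3 -m pendant '{"slide":[[0,0,0],[0,0,0],[0,0,0],[0,0,0],[0,0,0],[0,0,0],[0,0,0],[0,0,0],[0,0,0],[0,0,0],[0,0,0],[0,0,0],[0,0,0],[0,0,0],[0,0,0]],"rotation":[[0,0,-0.5],[0,0,-1.2],[0,0,-2],[0,0,-3],[0,0,-4],[0,0,-5],[0,0,-6],[0,0,-7],[0,0,-8],[0,0,-9],[0,0,-9.7],[0,0,-10.2],[0,0,-10.2],[0,0,-10.2],[0,0,-10.2]]}'
python3 g.py .014 0.253;python3 - <<'E'
from m import *
o,f,W=wshot('w5')
u,v=map(int,proj(f,c,W))
x0,y0=max(0,u-75),max(0,v-60);print(x0,y0)
cv2.imwrite('pics/i.png',cv2.resize(f['frame'][y0:y0+120,x0:x0+150],None,fx=5,fy=5,interpolation=cv2.INTER_CUBIC))
E
```

```text
t: 19.73
ee_pos: [0.5859, 0.0312, 0.0886]
tool_rot: [3.071, -0.347, 0.329]
contact_force: [-0.7, -0.4, 1.1]
finger_gap: 0.0383
gripper_force: 0.0
t: 20.23
ee_pos: [0.5862, 0.0316, 0.0893]
tool_rot: [3.072, -0.349, 0.327]
contact_force: [-3.5, -1.6, 7.5]
finger_gap: 0.0119
gripper_force: 42.0
t: 21.48
ee_pos: [0.5855, 0.0322, 0.0891]
tool_rot: [2.804, -0.108, 1.402]
contact_force: [-8.5, 0.8, 10.4]
finger_gap: 0.0123
gripper_force: 42.6
slide [-0.05 -0.01  0.08] rot [ 0.   -0.01 -0.59] rows>= 1
now h 16.1 up 0.7 left 1.0 mm close 0.314 zerr -1.0 j [-0.5   0.44  0.47  2.11 -0.64  0.35  0.29] F [-8.5  0.8 10.4] Tq [0.29 1.56 0.26] gap 0.0123 t 21.4833
177 172
```

```bash
python3 -m pendant '{"slide":[[0,0,0],[0,0,0],[0,0,0],[0,0,0],[0,0,0]],"rotation":[[0,0,-0.2],[0,0,-0.4],[0,0,-0.5],[0,0,-0.5],[0,0,-0.5]]}'
python3 g.py .06 0.253
python3 -m pendant '{"slide":[[0,0,0],[0,0,0],[0,0,0],[0,0,0],[0,0,0],[0,0,-1],[0,0,-2],[0,0,-3],[0,0,-4],[0,0,-4],[0,0,-4]],"rotation":[[0,0,0],[0,0,0],[0,0,0],[0,0,0],[0,0,0],[0,0,0],[0,0,0],[0,0,0],[0,0,0],[0,0,0],[0,0,0]]}' 0.45
python3 - <<'E'
from m import *
o,f,W=wshot('w6')
u,v=map(int,proj(f,c,W))
x0,y0=max(0,u-75),max(0,v-60);print(x0,y0)
cv2.imwrite('pics/j.png',cv2.resize(f['frame'][y0:y0+120,x0:x0+150],None,fx=5,fy=5,interpolation=cv2.INTER_CUBIC))
E
```

```text
t: 21.95
ee_pos: [0.5855, 0.0321, 0.0891]
tool_rot: [2.799, -0.091, 1.452]
contact_force: [-9.2, 1.6, 11.4]
finger_gap: 0.0119
gripper_force: 42.7
slide [-0.05 -0.01 -1.76] rot [ 0.   -0.01 -0.09] rows>= 2
now h 16.1 up 0.6 left 1.0 mm close 0.262 zerr -1.0 j [-0.49  0.43  0.46  2.11 -0.62  0.34  0.33] F [-9.2  1.6 11.4] Tq [0.33 1.61 0.17] gap 0.0119 t 21.95
t: 22.87
ee_pos: [0.5519, 0.028, 0.1834]
tool_rot: [2.797, -0.092, 1.452]
contact_force: [-0.2, 0.7, -1.0]
finger_gap: 0.0382
gripper_force: 0.0
176 127
```

View pics/j.png

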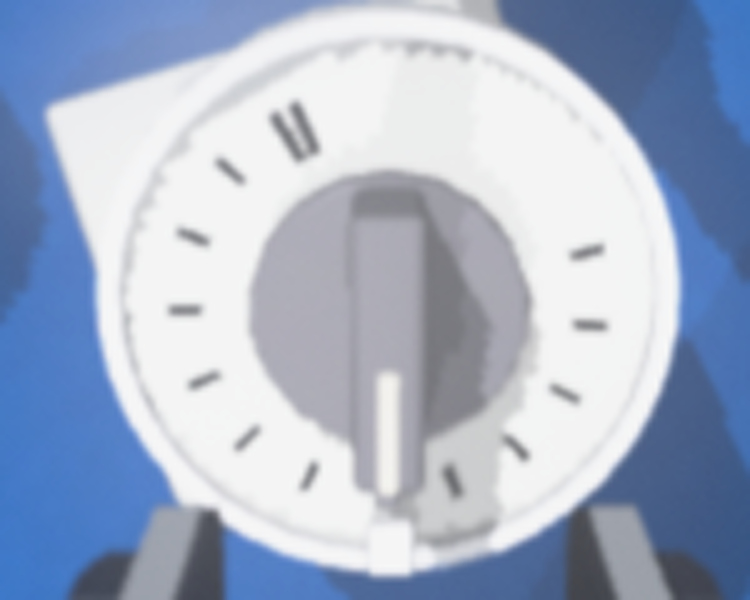

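The view shows the white line at (388,432), the nose at (391,507) and the tab at (391,547), very nearly in line. I'll quantify that.

Run:
```python
from m import *
o,f,W=pickle.load(open('w6.pkl','rb'))
for c0 in (q[:3],c):
  for nm,p,h in (('tab',(391,547),.006),('tabin',(391,524),.006),('line0',(389,376),.036),('line1',(388,495),.036),('nose',(392,508),.004),('barback',(388,193),.036)):
    d=onplane(f,*px(p,(176,127)),c0+h*n,n,W)-c0
    print(nm,np.arctan2(-d@l,d@up).round(3),np.hypot(d@l,d@up).round(4),(d@up*1e3).round(1),(d@l*1e3).round(1))
# tab-edge and nose columns by subpixel intensity
fr=f['frame'].astype(int)
for y in range(226,232): print(y,fr[y,244:264].mean(1).round().astype(int))
```

```text
tab 1.825 0.0487 -12.3 -47.2
tabin 1.824 0.0437 -11.0 -42.3
line0 1.776 0.0021 -0.4 -2.1
line1 1.837 0.024 -6.3 -23.2
nose 1.819 0.0411 -10.1 -39.9
barback -1.308 0.0294 7.6 28.4
tab 1.798 0.0487 -11.0 -47.5
tabin 1.794 0.0437 -9.7 -42.6
line0 1.224 0.0025 0.9 -2.4
line1 1.781 0.024 -5.0 -23.5
nose 1.786 0.0411 -8.8 -40.2
barback -1.263 0.0295 8.9 28.1
226 [244 244 244 242 238 234 221 193 193 197 188 164 162 166 173 191 202 205
 206 206]
227 [244 244 244 244 243 241 228 190 179 178 171 161 168 173 180 196 204 206
 205 206]
228 [244 244 244 244 244 243 231 201 188 182 173 168 171 174 179 191 202 205
 206 206]
229 [244 244 244 244 244 242 232 215 207 197 180 172 172 174 175 183 199 204
 205 206]
230 [244 244 244 244 244 241 227 217 216 212 198 191 190 187 177 182 199 205
 206 206]
231 [244 244 244 244 243 238 228 224 224 225 225 224 224 217 190 188 201 205
 205 205]
```

The pointer (1.82–1.83 rad) and the tab (1.825 rad) agree to within about 0.01 rad. The gripper is open and clear of everything.

```bash
python3 -c "
from station import *
print(sign_off())"
```

```text
the job is handed in; nothing more can be done
None
```

I wound the timer to about 4.8 rad, past the double top mark at 4.5, then turned it back to within about 0.01 rad of the set tab (1.825 rad), released it and handed the job in at about 23 s; the tab stayed put and I saw no contact with the things standing around.

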